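# Snap a cell into the sprung test cradle

### The job

Take the round battery cell from the wooden rest and load it into the cell cradle: tuck its flat end down under the hood against the spring contact first, with the nub end still raised, push the spring back, then press the nub end down behind the hook until the cell lies level and held at both ends. Be gentle with the cradle: never push the spring hard against its stop, let go at the end, and leave the other things on the bench where they are.

Things in the scene. Friction and masses are not known exactly. Their poses are not given: they have to be found in the camera images.
- cell: Grey round battery cell, 26 mm diameter, can 66 mm long, about 90 g, lying in the wooden rest. Origin at the centre of the can; its x axis runs along the cell toward the end with the small round steel nub (10 mm wide, 4 mm high); the other end is flat. It may have any roll about x.
- flat_end (a point): Centre of the cell's flat end face, 33 mm from the cell's centre.
- nub_end (a point): Centre of the can's other end face, at the foot of the nub, 33 mm from the cell's centre.
- rest: Fixed wooden rest with a shallow V, 60 x 50 mm, in which the cell lies at the start with its axis level, 32 mm above the bench. Origin on the bench under its middle, x along the cell. The V is narrower (23 mm) than the cell, so fingers may pass down on both sides; its foot is 7 mm high.
- cradle: Cell cradle: dark wood plate 176 x 60 x 8 mm fixed to the bench; origin on the bench under its middle, x along it from spring end to hook end. On its aluminium strip (top at 10 mm) sits a smooth (friction 0.25) black carriage, stiff (holds 90 N), left anywhere within 8 mm either way along x: this shift is not measured, find it by touch or sight. Cell-cradle contact forces, added up, must stay under 35 N (15 when loaded).
- trough (a point): Middle of the carriage on the axis of a loaded cell, 36 mm above the bench, IF the carriage is unshifted (the point stays with the plate). The trough is a V 24 mm wide, open at both sides for fingers; a loaded cell's lowest line is 23 mm above the bench. Loaded, the can lies from -33 to +33 mm along x, nub against the hook post.
- spring_face (a point): Face of the free brass spring contact for an unshifted carriage, 28 mm toward -x from the trough point. Plate 20 mm wide, 24 to 56 mm above the bench. Pushed toward -x it yields from 3 N, 0.9 N more per mm: 5 mm (7.5 N) with the cell loaded, 10.5 mm (12.5 N) to let the nub pass the hook's lip, hard stop at 16.5 mm (18 N).
- hood_edge (a point): Edge of the hood over the spring contact for an unshifted carriage, 30.5 mm toward -x from the trough point, 57.5 mm above the bench. The hood is 30 mm wide, underside 57.5 and top 61.5 mm above the bench; it reaches over the cell's flat end by 2.5 mm when loaded. Ease the cell back onto the post: let go early, the spring throws it.
- hook_lip (a point): Edge of the hook's lip for an unshifted carriage, 34 mm toward +x from the trough point, 43 mm above the bench. Lip 22 mm wide, underside 43, top 46.5 mm high, on a post (28 mm wide) with its face 3 mm further; the lip catches the nub. Hood and lip are too close for the cell to go in level; with the nub end raised 35 to 40 degrees it passes over the lip.
- wax_tin: Round wax tin, 77 mm diameter, 32 mm high, a bystander; origin under its middle.
- thumb_plane: Small brass thumb plane, 54 x 81 x 35 mm, a bystander; origin under its middle.
- sanding_block: Brown sanding block, 89 x 100 x 32 mm, a bystander; origin under its middle.
- eraser: Eraser, 28 x 47 x 13 mm, a bystander; origin under its middle.
Not all that is in view belongs to the job. What is shaped like the rest but orange or purple is not meant.

How it is judged:
On the way:
1. the flat end is down in the trough at the spring end while the nub end is still raised (x of flat_end in the frame of cradle below -0.015 m and z of flat_end in the frame of cradle below 0.044 m and horizontal distance between flat_end and cradle below 0.052 m and x of nub_end in the frame of cradle above 0 m and z of nub_end in the frame of cradle above 0.046 m), for 0.1 s.
At the end, for the whole second after the job is handed in: the cell lies at rest in the trough with its nub toward the hook, both ends down (axis no more than 3 mm above and 2.5 mm below its seat at 36 mm over the bench, within 3 mm of the cradle's middle line), between spring contact and hook post (z of flat_end in the frame of cradle between 0.0335 and 0.039 m and y of flat_end in the frame of cradle between -0.003 and 0.003 m and z of nub_end in the frame of cradle between 0.0335 and 0.039 m and y of nub_end in the frame of cradle between -0.003 and 0.003 m and x of cell in the frame of cradle between -0.0115 and 0.0115 m and x of nub_end in the frame of cradle above 0.02 m and linear speed of cell below 0.01 m/s); the robot touches nothing.
It fails at once if the cell is forced against the cradle with more than 35 N, all contacts added up (contact force between cell and cradle above 35 N).
It fails at once if a bystander (wax tin, thumb plane, sanding block, eraser) is moved more than 20 mm (distance of any of wax_tin, thumb_plane, sanding_block, eraser from where it was at the start of the episode above 0.02 m).
It also fails if it takes over 72 s, if anything falls off the work surface, if the arm or the gripper's body presses on something with over 40 N, if the wrist force passes 120 N, or if a joint passes its speed limit or range.

### The arm

A 7-joint arm with a two-finger parallel gripper is mounted at the origin on a cart in front of the work surface, level with it; the furniture and walls round the work are solid. World frame = base frame: x ahead of the robot, y to its left, z up, the work surface at z = 0. Lengths are in m, angles in rad, forces in N, time in s.
With the tool pointing down it reaches from about 0.425 to 0.925 m from the base axis. Payload 6.8 kg.
Tool frame: the origin (TCP) lies between the finger pads; the fingertips stand finger_overhang ahead of it and the grasp point (between the pads) lies 6 mm ahead of it (finger_overhang is the distance from the TCP to the fingertips, in m); z points along the fingers, y is the line along which they close (so a half turn about z gives the same grasp; the last joint's range is limited). The gripper opens to 85 mm and grips with 20 to 120 N. Pads are 22 mm wide; open, the fingers measure 114 mm over their backs; the gripper's body (76 mm by 85 mm) begins 54 mm behind the grasp point. The pads swing forward as they close: fully open they stand 13 mm farther back than shut.
Start: joints at [-1.44, 0.477, 0.022, 1.555, -0.011, 1.109, -0.083], TCP at [0.16, 0.656, 0.256] pointing down, gripper open.
Joint ranges: [-2.96, 2.96], [-0.34, 2.1], [-1.41, 1.46], [0.24, 2.44], [-1.37, 4.51], [0.17, 1.92], [-2.96, 2.96]. Speed limits (rad/s): [2.39, 2.39, 3.14, 3.14, 3.14, 3.14, 3.14].

### API

Orientations are given as a unit quaternion [w, x, y, z].
In Python, from station import * gives the robot as it stands.
- The arm moves only by the tool drive_tool, never from a script. Its argument "increments" is a list of rows, each an object of numbers: "claw": the finger opening in m, from 0 to 0.0854; "dx", "dy", "dz": the shift along the tool's x, y, z in m; "wx", "wy", "wz": the turn, a rotation vector about the tool's x, y, z in degrees. A call has 1 to 20 rows; each row shifts and turns the commanded pose from where the row before left it, along the tool's axes as they then stand; what a row does not reach is not made up. A row lasts 1/8 s, in which the tool goes at most 62.5 mm and 10.7 degrees, less where a joint would pass 70% of its speed; a pose out of reach is approached as far as the arm can. A call with a gripper value outside its range is refused whole. The fingers move at their own pace and stop on an object; "newtons" is the grip in N (left out, the last holds). Time passes only in rows, so rows that do not move let the fingers close. It gives the time, the measured TCP pose, the force, the opening and the grip force at its end, in the units of the state.
- get_obs(): the state, without advancing time (a new reading comes with each control period).
- read_camera(name): name is "scene" or "top"; returns (picture, depth): 384x512x3 uint8, red, green, blue; 384x512 float32, m along the optical axis (not along the pixel's ray), 0 where there is no reading.
- calibration(name): a dict with "intrinsics" (3x3 intrinsics, pixels), "R" (3x3) and "t" (3): a world point X has camera coordinates R X + t. Camera axes: x right, y down, z forward; pixel columns grow to the right and rows downward; lengths in m; the calibration is good to about 2 mm. A picture is of the moment at which its call begins. calibration takes no time and is no camera call.
- hand_in(): hands the job in; it is judged then, once.
The state is a dict: "t": time; "q": joint angles; "joint_vel": joint speeds; "joint_torque": joint torques, N m; "eef_pos": TCP position; "tool_rot": TCP orientation; "contact_force": force on the tool from outside, world axes, zero at the start; "torque": the same for the moment, N m; "gripper_width": opening from 0.0 (shut) to 1.0 (fully open); "grasp_force": force on a finger pad.
Only numpy, scipy, OpenCV 4.12 (cv2) and the standard library are available. Lean on these libraries where they do the work, as an engineer would, in place of code of your own. Each camera call takes 0.05 s, during which the arm holds its last target. There are 200 camera calls.

## Working session

There is one attempt and no reset: what is moved stays moved. The work goes in short steps, Python scripts to look and compute and a tool call to move; the robot and the scene stay as the last step left them, time stands still between calls to the robot, and variables do not carry over. Pictures are saved under pics/ and viewed, at most 10 in all, crops included, and the job is handed in when it is done.

Besides the shell and the picture viewer there is one more tool, called after "Emit:" as name([rows], argument=value, ...), one row to a line, values as JSON. drive_tool: Moves the arm, as the interface text tells. Its arguments: {"type":"object","properties":{"increments":{"type":"array","items":{"type":"object","properties":{"claw":{"type":"number"},"dx":{"type":"number"},"dy":{"type":"number"},"dz":{"type":"number"},"wx":{"type":"number"},"wy":{"type":"number"},"wz":{"type":"number"}}}},"newtons":{"type":"number"}},"required":["increments"]}

```bash
mkdir -p pics; ls; python3 - <<'E'
from station import *
import cv2,numpy as np
for n in("scene","top"):
    p,d=read_camera(n); np.savez(f"{n}.npz",p=p,d=d)
    cv2.imwrite(f"pics/{n}0.png",cv2.resize(p[:,:,::-1],(768,576)))
    c=calibration(n); print(n,c["intrinsics"],(-c["R"].T@c["t"]),c["R"])
print(get_obs())
E
```

```text
pics
scene [[470.11783465   0.         257.47764234]
 [  0.         470.11783465 188.00384586]
 [  0.           0.           1.        ]] [-0.09689002 -0.93142218  0.5830834 ] [[ 0.77867767 -0.62731364 -0.01177661]
 [-0.27360309 -0.32260979 -0.90612597]
 [ 0.56462593  0.70880217 -0.42284399]]
top [[368.15910603   0.         253.24237883]
 [  0.         368.15910603 189.03211454]
 [  0.           0.           1.        ]] [ 0.49187565 -0.09555948  0.93659978] [[-0.02268313 -0.99915558 -0.03425781]
 [-0.99304783  0.02647699 -0.11469511]
 [ 0.1155053   0.031418   -0.99280987]]
{'t': 0.1, 'q': array([-1.44007511,  0.47773032,  0.02234749,  1.55634489, -0.01151531,
        1.1093257 , -0.08310806]), 'joint_vel': array([-0.0011858 , -0.00263448,  0.00147541, -0.00347716,  0.00034212,
       -0.00102636, -0.00030773]), 'joint_torque': array([ 4.12215624e-03, -5.97758889e+01,  1.61352552e+00, -2.81956905e+01,
        1.28442844e-02,  4.98363035e-03,  1.77534542e-06]), 'eef_pos': array([0.1595655 , 0.65535569, 0.25541762]), 'tool_rot': array([-4.45775566e-05,  1.19126534e-01,  9.92878725e-01, -8.38910005e-04]), 'contact_force': array([ 0.47968389, -0.09473283,  0.94861257]), 'torque': array([ 0.00696394, -0.02278303, -0.01822703]), 'grasp_force': 0.0, 'gripper_width': 1.0023955404038138}
```

View pics/scene0.png

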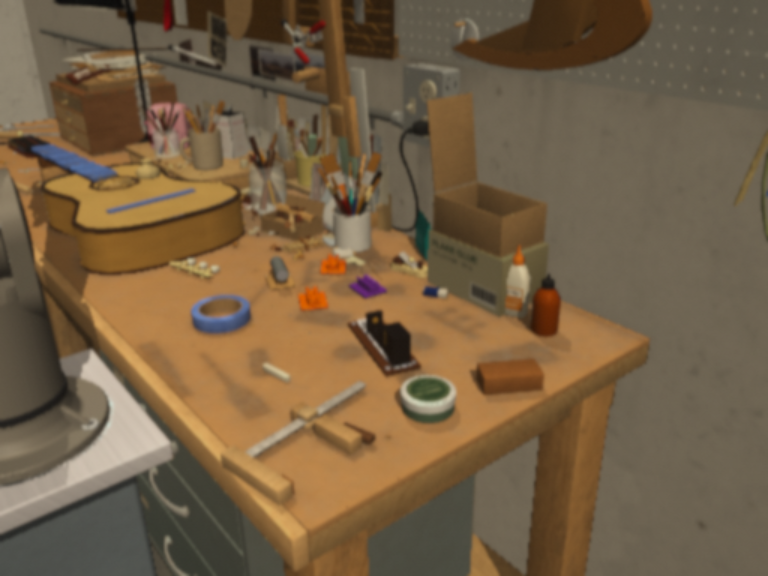

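View pics/top0.png

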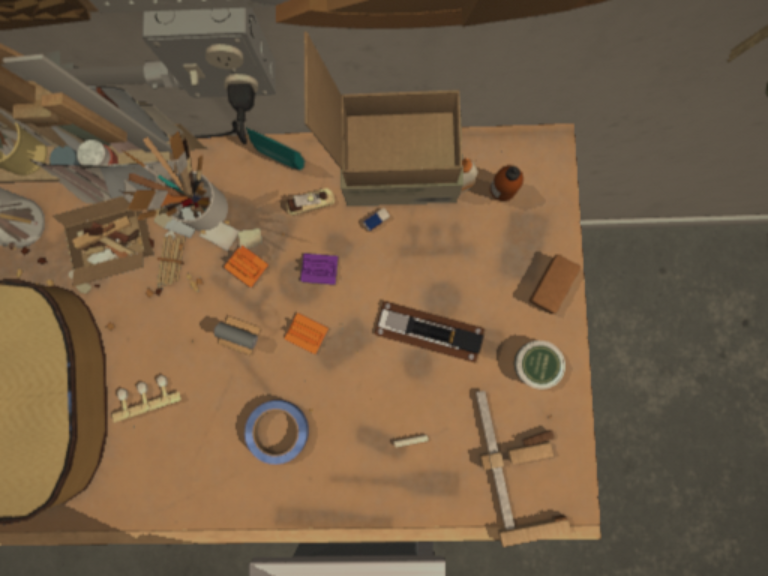

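```bash
python3 -c "
import station
print([(n,getattr(station,n)) for n in dir(station) if not n.startswith('_')])"
```

```text
[('PlanningError', <class 'station.PlanningError'>), ('calibration', <function make.<locals>.<lambda> at 0x7fef2a4e8680>), ('finger_overhang', 0.025), ('get_obs', <function make.<locals>.<lambda> at 0x7fef2a4e85e0>), ('hand_in', <function connect.<locals>.done at 0x7fef2a45b7e0>), ('read_camera', <function make.<locals>.drawn_camera at 0x7fef2a4e80e0>)]
```

```bash
python3 - <<'E'
import cv2,numpy as np
t=np.load("top.npz")["p"][:,:,::-1]; s=np.load("scene.npz")["p"][:,:,::-1]
A=cv2.resize(t[195:245,125:185],None,fx=6,fy=6,interpolation=2)
B=cv2.resize(t[195:245,245:330],None,fx=5,fy=5,interpolation=2)
C=cv2.resize(s[160:205,165:225],None,fx=6,fy=6,interpolation=2)
D=cv2.resize(s[200:255,225:285],None,fx=5,fy=5,interpolation=2)
o=np.zeros((600,800,3),np.uint8)
for im,(r,c) in((A,(0,0)),(B,(0,370)),(C,(305,0)),(D,(305,370))): o[r:r+im.shape[0],c:c+im.shape[1]]=im
cv2.imwrite("pics/crop.png",o)
E
```

```text
(no output)
```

View pics/crop.png

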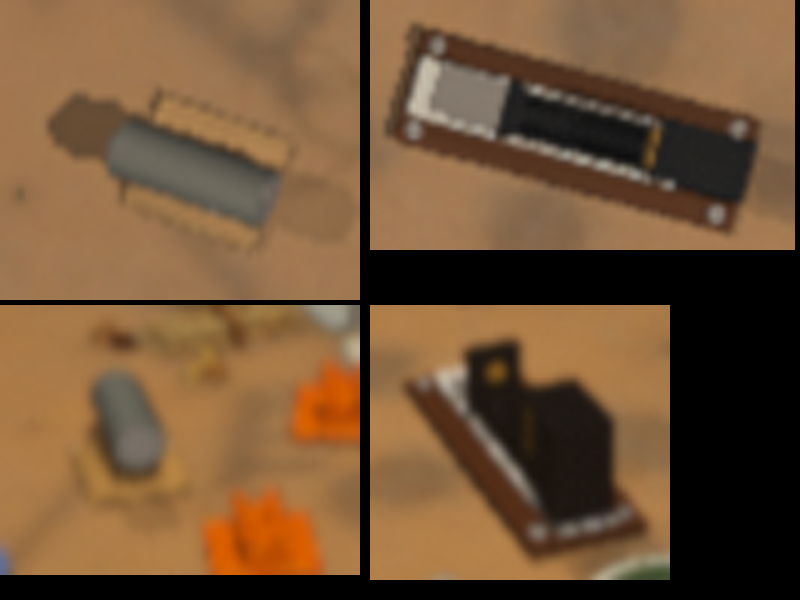

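The picture shows four candidates in the top view: the wooden rest at about (157,223) px, two orange ones at (204,222) and (163,177), and a purple one at (212,179). Only the first is wood-coloured and carries the grey cell, and the crop confirms it. In the scene view the near (-y) end is a plain flat disk, so the nub points to +y. The cradle hood is at the -y end, near (312,228) px, and the hook post is near (273,217).

```bash
cat > h.py <<'E'
from station import *
import cv2,numpy as np
from scipy.spatial.transform import Rotation as Rn
CAL={n:calibration(n) for n in("scene","top")}
def ray(n,uv,z):
    c=CAL[n];R=c["R"];o=-R.T@c["t"];uv=np.atleast_2d(np.asarray(uv,float))
    d=(np.c_[uv,np.ones(len(uv))]@np.linalg.inv(c["intrinsics"]).T)@R
    return o+d*((z-o[2])/d[:,2:])
def big(m):
    c,_=cv2.findContours(m.astype(np.uint8),cv2.RETR_EXTERNAL,cv2.CHAIN_APPROX_NONE)
    return max(c,key=cv2.contourArea)[:,0,:]
def axis_rect(P):  # metric minAreaRect: centre, sizes, long-axis angle
    (c,s,a)=cv2.minAreaRect((P[:,:2]*1000).astype(np.float32))
    if s[0]<s[1]: s=s[::-1];a+=90
    return np.array(c)/1000,s,(a+90)%180-90
E
python3 - <<'E'
from h import *
np.set_printoptions(precision=4,suppress=True)
p=np.load("top.npz")["p"];hsv=cv2.cvtColor(p,cv2.COLOR_RGB2HSV)
def sub(m,r0,r1,c0,c1):
    o=np.zeros(m.shape,bool);o[r0:r1,c0:c1]=m[r0:r1,c0:c1];return o
print("cell hsv",hsv[222,157],"bench",hsv[235,135],"rest",hsv[214,160],"shadow",hsv[216,140])
m=sub(hsv[:,:,1]<75,205,245,125,185)
q=big(m);print(len(q),q.min(0),q.max(0)); print("cell",axis_rect(ray("top",q,.032)))
# cradle plate: dark brown, hue low & value low
print("plate hsv",hsv[209,285],hsv[233,300],"hood",hsv[228,315],"bench",hsv[205,310])
m=sub((hsv[:,:,2]<115)|(hsv[:,:,1]<90),190,250,240,330)
q=big(m);print(q.min(0),q.max(0));print("cradle outline z=.008",axis_rect(ray("top",q,.008)))
sc=np.array([(437,45),(413,131),(738,127),(716,214)])-[370,0]; sc=sc/5+[245,195]-.4
S=ray("top",sc,.009);print("screws",S[:,:2],S.mean(0))
d=S[0]+S[1]-S[2]-S[3];print("yaw(+x to hook)",np.degrees(np.arctan2(d[1],d[0])),np.linalg.norm(d)/2,np.linalg.norm(S[0]-S[1]))
# brass
m=sub((hsv[:,:,0]>12)&(hsv[:,:,0]<32)&(hsv[:,:,1]>120)&(hsv[:,:,2]>80),215,232,290,312)
ys,xs=np.nonzero(m);print(len(xs),xs.min(),xs.max(),ys.min(),ys.max());print("brass",ray("top",[[xs.mean(),ys.mean()]],.056))
D=np.load("top.npz")["d"]
def dep(u,v):
    c=CAL["top"];z=D[v,u];X=np.linalg.inv(c["intrinsics"])@[u,v,1]*z;return c["R"].T@(X-c["t"])
for u,v in((157,223),(315,228),(272,217),(285,220),(264,214)):print(u,v,dep(u,v))
E
```

```text
cell hsv [ 24  35 101] bench [ 15 128 161] rest [ 16 134 158] shadow [ 15 126 101]
64 [143 215] [171 231]
cell (array([0.5188, 0.1743]), (72.43382263183594, 23.309101104736328), 69.39085388183594)
plate hsv [ 12 145  81] [ 10 152  87] hood [30  7 35] bench [ 15 119 156]
[248 200] [322 241]
cradle outline z=.008 (array([ 0.5184, -0.1446]), (185.09666442871094, 61.077484130859375), 73.82536315917969)
screws [[ 0.5625 -0.0774]
 [ 0.5195 -0.0643]
 [ 0.5176 -0.2268]
 [ 0.4748 -0.214 ]] [ 0.5186 -0.1456  0.009 ]
yaw(+x to hook) 73.33639380792499 0.1561285261850311 0.04494476067112044
16 300 311 215 227
brass [[ 0.5117 -0.1833  0.056 ]]
157 223 [0.5187 0.1695 0.0432]
315 228 [ 0.4976 -0.2111  0.0613]
272 217 [ 0.5263 -0.111   0.0481]
285 220 [ 0.5193 -0.1436  0.0171]
264 214 [ 0.5358 -0.0918  0.0097]
```

```bash
python3 - <<'E'
from h import *
np.set_printoptions(precision=1,suppress=True,linewidth=160)
def cloud(n):
    c=CAL[n];D=np.load(n+".npz")["d"];v,u=np.nonzero(D>0)
    X=np.c_[u,v,np.ones(len(u))]@np.linalg.inv(c["intrinsics"]).T*D[v,u][:,None]
    return (X-c["t"])@c["R"]
def loc(P,o,yaw):
    a=np.radians(yaw);R=np.array([[np.cos(a),np.sin(a)],[-np.sin(a),np.cos(a)]])
    return np.c_[(P[:,:2]-o)@R.T,P[:,2]]*1000
for n in("top","scene"):
    P=cloud(n)
    L=loc(P,[.5186,-.1450],73.5)
    k=(abs(L[:,1])<6)&(abs(L[:,0])<100)&(L[:,2]>-5)
    q=L[k];b=np.round(q[:,0]/2)
    print(n,"cradle",[(int(2*i),round(np.median(q[b==i,2]),1),round(q[b==i,2].max(),1)) for i in np.unique(b)])
    pl=(L[:,2]>4)&(L[:,2]<13)&(abs(L[:,0])<110)&(abs(L[:,1])<45)
    print("plate x",np.percentile(L[pl,0],[1,99]),"y",np.percentile(L[pl,1],[2,98]))
    h=(L[:,2]>57)&(L[:,2]<66)&(abs(L[:,0])<100)&(abs(L[:,1])<30); print("hood x",L[h,0].min(),L[h,0].max(),"y",L[h,1].min(),L[h,1].max(),h.sum())
    h=(L[:,2]>44)&(L[:,2]<50)&(L[:,0]>0)&(L[:,0]<80)&(abs(L[:,1])<30); print("hook x",L[h,0].min(),L[h,0].max(),"y",L[h,1].min(),L[h,1].max(),h.sum())
    L=loc(P,[.5188,.1743],69.4);k=(L[:,2]>26)&(abs(L[:,0])<60)&(abs(L[:,1])<30);q=L[k]
    print("cell x",np.percentile(q[:,0],[0,2,98,100]),"y",q[:,1].min(),q[:,1].max(),"z",np.percentile(q[:,2],[50,98]),len(q))
    t=q[q[:,2]>40];print("cell top strip x",t[:,0].min(),t[:,0].max(),"y",t[:,1].mean())
    k=(L[:,2]>4)&(L[:,2]<26)&(abs(L[:,0])<45)&(abs(L[:,1])<40);print("rest x",np.percentile(L[k,0],[2,98]),"y",np.percentile(L[k,1],[2,98]))
E
```

```text
top cradle [(-100, np.float64(0.2), np.float64(2.7)), (-98, np.float64(0.9), np.float64(2.8)), (-96, np.float64(0.5), np.float64(1.7)), (-94, np.float64(0.7), np.float64(1.3)), (-92, np.float64(-1.8), np.float64(-1.8)), (-84, np.float64(57.9), np.float64(57.9)), (-82, np.float64(60.7), np.float64(62.3)), (-80, np.float64(61.9), np.float64(63.2)), (-78, np.float64(60.9), np.float64(65.2)), (-76, np.float64(62.9), np.float64(64.5)), (-74, np.float64(61.7), np.float64(62.1)), (-72, np.float64(60.8), np.float64(63.1)), (-70, np.float64(61.9), np.float64(63.8)), (-68, np.float64(60.6), np.float64(63.3)), (-66, np.float64(61.2), np.float64(62.2)), (-64, np.float64(60.3), np.float64(62.6)), (-62, np.float64(62.6), np.float64(63.0)), (-60, np.float64(62.0), np.float64(63.8)), (-58, np.float64(62.8), np.float64(64.5)), (-56, np.float64(62.6), np.float64(63.5)), (-54, np.float64(61.2), np.float64(63.1)), (-52, np.float64(61.9), np.float64(62.8)), (-50, np.float64(61.4), np.float64(62.4)), (-48, np.float64(61.7), np.float64(62.2)), (-46, np.float64(61.9), np.float64(64.1)), (-44, np.float64(63.
[... 5767 characters left out ...]
.float64(9.1), np.float64(9.1)), (66, np.float64(10.7), np.float64(10.7)), (72, np.float64(10.8), np.float64(10.8)), (78, np.float64(9.6), np.float64(11.0)), (80, np.float64(9.4), np.float64(9.4)), (82, np.float64(11.0), np.float64(11.1)), (84, np.float64(10.6), np.float64(10.6))]
plate x [-89.   83.6] y [-27.5  30.2]
hood x -86.04564862751347 -36.14220477011553 y -15.153501900318346 16.16888093048819 158
hook x 25.181347812871604 42.529746875121276 y -15.202928070022292 14.442706543061723 32
cell x [-38.7 -37.1  30.4  33.2] y -12.515172648569278 13.786402512238164 z [40.7 46. ] 131
cell top strip x -37.37677935819385 32.42696071614182 y 1.727460368242492
rest x [-33.7  27. ] y [-23.4  25. ]
```

Emit:
drive_tool([
  {"dx":-0.033,"dy":-0.027,"claw":0.085},
  {"dx":-0.033,"dy":-0.027},
  {"dx":-0.033,"dy":-0.027},
  {"dx":-0.033,"dy":-0.027},
  {"dx":-0.033,"dy":-0.027},
  {"dx":-0.033,"dy":-0.027},
  {"dx":-0.033,"dy":-0.027},
  {"dx":-0.033,"dy":-0.027},
  {"dx":-0.033,"dy":-0.027},
  {"dx":-0.033,"dy":-0.027},
  {"dx":-0.033,"dy":-0.027},
  {"dx":-0.033,"dy":-0.027},
  {"dx":-0.033,"dy":-0.027},
  {"dx":-0.033,"dy":-0.027},
  {"wz":9.5},
  {"wz":9.5},
  {"wz":9.5},
  {"wz":9.5},
  {"wz":9.5},
  {"wz":9.5},
])

```text
schema error: expected keys claw, dx, dy, dz, wx, wy, wz
```

```bash
cat >> h.py <<'E'
AX=lambda y:np.array([np.cos(np.radians(y)),np.sin(np.radians(y)),0])
def goto(P,yaw,pitch,quiet=False):
    """Print the increment in the current tool frame to TCP P, tool x at yaw, raised by pitch (deg)."""
    o=get_obs();w,x,y,z=o["tool_rot"];R=Rn.from_quat([x,y,z,w])
    X=AX(yaw);Z=np.array([0,0,-1.]);Y=np.cross(Z,X)
    T=Rn.from_matrix(np.c_[X,Y,Z])*Rn.from_rotvec([0,np.radians(pitch),0])
    d=R.inv().apply(np.asarray(P)-o["eef_pos"]);r=(R.inv()*T).as_rotvec(degrees=True)
    print("t",round(o["t"],2),"pos",o["eef_pos"].round(4),"F",o["contact_force"].round(1),"grip",round(o["gripper_width"]*85.4,1),round(o["grasp_force"],1))
    M=R.as_matrix();print("yaw",np.degrees(np.arctan2(M[1,0],M[0,0])).round(2),"pitch",np.degrees(np.arcsin(M[2,0])).round(2),"roll",np.degrees(np.arcsin(M[2,1])).round(2),"q",o["q"].round(2))
    print("d mm (tool)",(d*1000).round(1),"rot deg",r.round(2));return T,d
E
python3 -c "
from h import *
goto([.5191,.1782,.18],69.4,0)"
```

```text
t 0.1 pos [0.1596 0.6554 0.2554] F [ 0.5 -0.1  0.9] grip 85.6 0.0
yaw 166.32 pitch -0.01 roll -0.1 q [-1.44  0.48  0.02  1.56 -0.01  1.11 -0.08]
d mm (tool) [-462.2 -378.4   76.1] rot deg [-7.000e-02  9.000e-02  9.692e+01]
```

Emit:
drive_tool([
  {"claw":0.085,"dx":-0.033,"dy":-0.027,"dz":0,"wx":0,"wy":0,"wz":0},
  {"claw":0.085,"dx":-0.033,"dy":-0.027,"dz":0,"wx":0,"wy":0,"wz":0},
  {"claw":0.085,"dx":-0.033,"dy":-0.027,"dz":0,"wx":0,"wy":0,"wz":0},
  {"claw":0.085,"dx":-0.033,"dy":-0.027,"dz":0,"wx":0,"wy":0,"wz":0},
  {"claw":0.085,"dx":-0.033,"dy":-0.027,"dz":0,"wx":0,"wy":0,"wz":0},
  {"claw":0.085,"dx":-0.033,"dy":-0.027,"dz":0,"wx":0,"wy":0,"wz":0},
  {"claw":0.085,"dx":-0.033,"dy":-0.027,"dz":0,"wx":0,"wy":0,"wz":0},
  {"claw":0.085,"dx":-0.033,"dy":-0.027,"dz":0,"wx":0,"wy":0,"wz":0},
  {"claw":0.085,"dx":-0.033,"dy":-0.027,"dz":0,"wx":0,"wy":0,"wz":0},
  {"claw":0.085,"dx":-0.033,"dy":-0.027,"dz":0,"wx":0,"wy":0,"wz":0},
  {"claw":0.085,"dx":-0.033,"dy":-0.027,"dz":0,"wx":0,"wy":0,"wz":0},
  {"claw":0.085,"dx":-0.033,"dy":-0.027,"dz":0,"wx":0,"wy":0,"wz":0},
  {"claw":0.085,"dx":-0.033,"dy":-0.027,"dz":0,"wx":0,"wy":0,"wz":0},
  {"claw":0.085,"dx":-0.033,"dy":-0.027,"dz":0,"wx":0,"wy":0,"wz":0},
  {"claw":0.085,"dx":0,"dy":0,"dz":0,"wx":0,"wy":0,"wz":9.5},
  {"claw":0.085,"dx":0,"dy":0,"dz":0,"wx":0,"wy":0,"wz":9.5},
  {"claw":0.085,"dx":0,"dy":0,"dz":0,"wx":0,"wy":0,"wz":9.5},
  {"claw":0.085,"dx":0,"dy":0,"dz":0,"wx":0,"wy":0,"wz":9.5},
  {"claw":0.085,"dx":0,"dy":0,"dz":0,"wx":0,"wy":0,"wz":9.5},
  {"claw":0.085,"dx":0,"dy":0,"dz":0,"wx":0,"wy":0,"wz":9.5},
])

```text
t: 2.6
eef_pos: [0.5188, 0.1792, 0.256]
tool_rot: [-0.0, 0.581, 0.814, -0.0]
contact_force: [-0.3, -0.3, -0.4]
gripper_width: 0.996
grasp_force: 0.0
```

```bash
python3 -c "
from h import *
goto([.5191,.1782,.18],69.4,0)"
```

```text
t 2.6 pos [0.5188 0.1792 0.256 ] F [-0.3 -0.3 -0.4] grip 85.0 0.0
yaw 109.01 pitch -0.0 roll -0.04 q [-0.81  0.28  0.45  1.88 -0.14  1.01  0.03]
d mm (tool) [-1.1 -0.  76. ] rot deg [-4.000e-02  2.000e-02  3.961e+01]
```

Emit:
drive_tool([
  {"claw":0.085,"dx":0,"dy":0,"dz":0.02,"wx":0,"wy":0,"wz":9.9},
  {"claw":0.085,"dx":0,"dy":0,"dz":0.02,"wx":0,"wy":0,"wz":9.9},
  {"claw":0.085,"dx":0,"dy":0,"dz":0.02,"wx":0,"wy":0,"wz":9.9},
  {"claw":0.085,"dx":0,"dy":0,"dz":0.02,"wx":0,"wy":0,"wz":9.9},
  {"claw":0.085,"dx":0,"dy":0,"dz":0.02,"wx":0,"wy":-7.5,"wz":0},
  {"claw":0.085,"dx":0,"dy":0,"dz":0.02,"wx":0,"wy":-7.5,"wz":0},
  {"claw":0.085,"dx":0,"dy":0,"dz":0,"wx":0,"wy":0,"wz":0},
])

```text
t: 3.48
eef_pos: [0.5171, 0.1789, 0.1341]
tool_rot: [0.075, 0.812, 0.569, -0.109]
contact_force: [0.0, 1.0, -0.3]
gripper_width: 0.993
grasp_force: 0.0
```

```bash
python3 -c "
from h import *
A=np.array([.5191,.1782,.032])
T,d=goto(A,69.4,-15)
z=T.apply([0,0,1]);print('z',z)
goto(A-.009*z,69.4,-15)"
```

```text
t 3.48 pos [0.5171 0.1789 0.1341] F [ 0.   1.  -0.3] grip 84.8 0.0
yaw 70.01 pitch -15.17 roll -0.13 q [-0.98  0.58  0.6   1.88 -0.16  0.96 -0.67]
d mm (tool) [26.7  2.4 98.5] rot deg [0.02 0.17 0.59]
z [-0.09106332 -0.24227004 -0.96592583]
t 3.48 pos [0.5171 0.1789 0.1341] F [ 0.   1.  -0.3] grip 84.8 0.0
yaw 70.01 pitch -15.17 roll -0.13 q [-0.98  0.58  0.6   1.88 -0.16  0.96 -0.67]
d mm (tool) [26.7  2.4 89.5] rot deg [0.02 0.17 0.59]
```

Emit:
drive_tool([
  {"claw":0.085,"dx":0.0134,"dy":0.0012,"dz":0.01,"wx":0,"wy":0,"wz":0.5},
  {"claw":0.085,"dx":0.0134,"dy":0.0012,"dz":0.02,"wx":0,"wy":0,"wz":0},
  {"claw":0.085,"dx":0,"dy":0,"dz":0.02,"wx":0,"wy":0,"wz":0},
  {"claw":0.07,"dx":0,"dy":0,"dz":0.02,"wx":0,"wy":0,"wz":0},
  {"claw":0.06,"dx":0,"dy":0,"dz":0.01,"wx":0,"wy":0,"wz":0},
  {"claw":0.05,"dx":0,"dy":0,"dz":0.0095,"wx":0,"wy":0,"wz":0},
  {"claw":0.045,"dx":0,"dy":0,"dz":0,"wx":0,"wy":0,"wz":0},
  {"claw":0.04,"dx":0,"dy":0,"dz":0,"wx":0,"wy":0,"wz":0},
], newtons=30)

```text
t: 4.47
eef_pos: [0.522, 0.1788, 0.0436]
tool_rot: [0.075, 0.816, 0.563, -0.106]
contact_force: [-0.4, -0.3, -0.5]
gripper_width: 0.468
grasp_force: 0.0
```

```bash
python3 - <<'E'
from h import *
A=np.array([.5191,.1782,.032]);goto(A+.009*np.array([.091,.242,.966]),69.4,-15)
o=[]
for n in("top","scene"):
    p,d=read_camera(n);p=p[:,:,::-1]
    a=p[180:260,110:200] if n=="top" else p[140:220,140:230]
    o.append(cv2.resize(a,(400,356),interpolation=2))
cv2.imwrite("pics/g1.png",np.hstack(o))
E
```

```text
t 4.47 pos [0.522  0.1788 0.0436] F [-0.4 -0.3 -0.5] grip 39.9 0.0
yaw 69.19 pitch -14.94 roll 0.16 q [-0.92  0.72  0.53  1.9  -0.23  0.8  -0.65]
d mm (tool) [ 1.4 -2.5  2.6] rot deg [ 0.11 -0.06 -0.2 ]
```

View pics/g1.png

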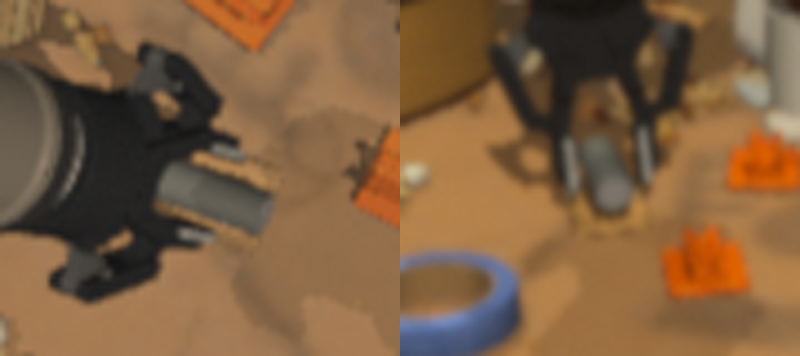

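The picture shows the fingers on both sides of the cell (left crop, cell at about (215,192)). The end facing the scene camera is plain and flat, so I'll close the grip.

Emit:
drive_tool([
  {"claw":0.04,"dx":0.0014,"dy":-0.001,"dz":0.0026,"wx":0,"wy":0,"wz":0},
  {"claw":0.032,"dx":0,"dy":0,"dz":0,"wx":0,"wy":0,"wz":0},
  {"claw":0.028,"dx":0,"dy":0,"dz":0,"wx":0,"wy":0,"wz":0},
  {"claw":0.026,"dx":0,"dy":0,"dz":0,"wx":0,"wy":0,"wz":0},
  {"claw":0.024,"dx":0,"dy":0,"dz":0,"wx":0,"wy":0,"wz":0},
  {"claw":0.02,"dx":0,"dy":0,"dz":0,"wx":0,"wy":0,"wz":0},
  {"claw":0.015,"dx":0,"dy":0,"dz":0,"wx":0,"wy":0,"wz":0},
  {"claw":0.015,"dx":0,"dy":0,"dz":0,"wx":0,"wy":0,"wz":0},
], newtons=30)

```text
t: 5.58
eef_pos: [0.5203, 0.1798, 0.0402]
tool_rot: [0.075, 0.816, 0.563, -0.107]
contact_force: [-5.2, 2.0, 5.2]
gripper_width: 0.295
grasp_force: 29.4
```

```bash
python3 - <<'E'
from h import *
A=np.array([.5191,.1782,.032]);goto(A+.009*np.array([.091,.242,.966]),69.4,-15)
E
```

```text
t 5.58 pos [0.5203 0.1798 0.0402] F [-5.2  2.   5.2] grip 25.2 29.4
yaw 69.22 pitch -15.01 roll 0.06 q [-0.92  0.72  0.53  1.91 -0.23  0.8  -0.65]
d mm (tool) [ 0.3 -0.5 -0.5] rot deg [ 0.02  0.01 -0.17]
```

Emit:
drive_tool([
  {"claw":0.015,"dx":-0.003,"dy":0,"dz":-0.01,"wx":0,"wy":0,"wz":0},
  {"claw":0.015,"dx":-0.008,"dy":0,"dz":-0.03,"wx":0,"wy":0,"wz":0},
  {"claw":0.015,"dx":-0.008,"dy":0,"dz":-0.03,"wx":0,"wy":0,"wz":0},
  {"claw":0.015,"dx":-0.008,"dy":0,"dz":-0.03,"wx":0,"wy":0,"wz":0},
  {"claw":0.015,"dx":-0.002,"dy":0,"dz":-0.008,"wx":0,"wy":0,"wz":0},
  {"claw":0.015,"dx":0,"dy":0,"dz":0,"wx":0,"wy":9,"wz":0},
  {"claw":0.015,"dx":0,"dy":0,"dz":0,"wx":0,"wy":10,"wz":0},
  {"claw":0.015,"dx":0,"dy":0,"dz":0,"wx":0,"wy":10,"wz":0},
  {"claw":0.015,"dx":0,"dy":0,"dz":0,"wx":0,"wy":9,"wz":0},
  {"claw":0.015,"dx":0,"dy":0,"dz":0,"wx":0,"wy":0,"wz":0},
], newtons=40)

```text
t: 6.82
eef_pos: [0.5202, 0.1742, 0.1509]
tool_rot: [-0.111, 0.809, 0.553, 0.163]
contact_force: [-0.5, -0.5, -1.5]
gripper_width: 0.292
grasp_force: 39.4
```

```bash
cat >> h.py <<'E'
C=np.array([.5157,-.1518,0]);YAW=73.5;OFF=np.array([-.0055,0,.0100]);TILT=15.
def cellgoal(xc,zc,th,yc=0):
    """cell centre at carriage (xc,yc,zc) mm, nub raised by th: print tool increments; also the present cell state"""
    X=AX(YAW);Y=np.array([-X[1],X[0],0])
    o=get_obs();w,a,b,c=o["tool_rot"];R=Rn.from_quat([a,b,c,w]);cc=o["eef_pos"]+R.apply(OFF)-C
    ca=R.apply([np.cos(np.radians(TILT)),0,-np.sin(np.radians(TILT))])
    F=o["contact_force"];print("NOW cell x,y,z",np.round([cc@X*1e3,cc@Y*1e3,cc[2]*1e3],1),"th",np.degrees(np.arcsin(ca[2])).round(2),"yaw",np.degrees(np.arctan2(ca[1],ca[0])).round(2),"F cradle",np.round([F@X,F@Y,F[2]],1))
    T0=Rn.from_matrix(np.c_[X,np.cross([0,0,-1.],X),[0,0,-1.]])*Rn.from_rotvec([0,np.radians(th-TILT),0])
    P=C+X*xc/1e3+Y*yc/1e3+[0,0,zc/1e3]-T0.apply(OFF)
    goto(P,YAW,th-TILT)
E
python3 - <<'E'
from h import *
cellgoal(10,130,38)
o=[]
for n in("top","scene"):
    p,d=read_camera(n);np.savez(n+"2.npz",p=p,d=d);p=p[:,:,::-1]
    a=p[160:260,80:200] if n=="top" else p[80:200,110:240]
    o.append(cv2.resize(a,(400,380),interpolation=2))
cv2.imwrite("pics/g2.png",np.hstack(o))
E
```

```text
NOW cell x,y,z [312.6  88.3 139.5] th 37.81 yaw 68.69 F cradle [-0.6  0.4 -1.5]
t 6.83 pos [0.5202 0.1742 0.1509] F [-0.5 -0.5 -1.5] grip 24.9 39.4
yaw 68.68 pitch 22.81 roll 0.01 q [-0.46  0.35  0.24  2.13 -0.8   0.58  0.04]
d mm (tool) [-274.9  113.4 -105.3] rot deg [ 1.88  0.19 -4.44]
```

View pics/g2.png

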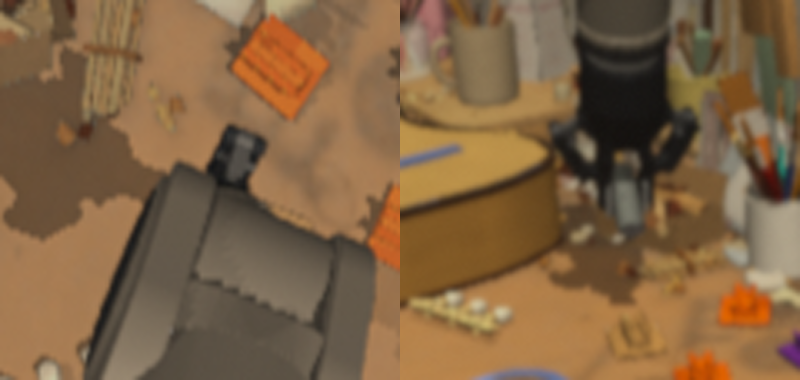

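Emit:
drive_tool([
  {"claw":0.015,"dx":-0.0275,"dy":0.0113,"dz":-0.0105,"wx":0,"wy":0,"wz":0},
  {"claw":0.015,"dx":-0.0275,"dy":0.0113,"dz":-0.0105,"wx":0,"wy":0,"wz":0},
  {"claw":0.015,"dx":-0.0275,"dy":0.0113,"dz":-0.0105,"wx":0,"wy":0,"wz":0},
  {"claw":0.015,"dx":-0.0275,"dy":0.0113,"dz":-0.0105,"wx":0,"wy":0,"wz":0},
  {"claw":0.015,"dx":-0.0275,"dy":0.0113,"dz":-0.0105,"wx":0,"wy":0,"wz":0},
  {"claw":0.015,"dx":-0.0275,"dy":0.0113,"dz":-0.0105,"wx":0,"wy":0,"wz":0},
  {"claw":0.015,"dx":-0.0275,"dy":0.0113,"dz":-0.0105,"wx":0,"wy":0,"wz":0},
  {"claw":0.015,"dx":-0.0275,"dy":0.0113,"dz":-0.0105,"wx":0,"wy":0,"wz":0},
  {"claw":0.015,"dx":-0.0275,"dy":0.0113,"dz":-0.0105,"wx":0,"wy":0,"wz":0},
  {"claw":0.015,"dx":-0.0275,"dy":0.0113,"dz":-0.0105,"wx":0,"wy":0,"wz":0},
  {"claw":0.015,"dx":0,"dy":0,"dz":0,"wx":1.9,"wy":0.2,"wz":-4.4},
  {"claw":0.015,"dx":0,"dy":0,"dz":0,"wx":0,"wy":0,"wz":0},
  {"claw":0.015,"dx":0,"dy":0,"dz":0,"wx":0,"wy":0,"wz":0},
], newtons=40)

```text
t: 8.55
eef_pos: [0.5225, -0.1337, 0.1415]
tool_rot: [-0.12, 0.782, 0.591, 0.16]
contact_force: [0.5, -0.1, -1.5]
gripper_width: 0.292
grasp_force: 39.4
```

```bash
python3 - <<'E'
from h import *
cellgoal(14,90,38)
def cloud(n):
    c=CAL[n];p,D=read_camera(n);np.savez(n+"3.npz",p=p,d=D);v,u=np.nonzero(D>0)
    X=np.c_[u,v,np.ones(len(u))]@np.linalg.inv(c["intrinsics"]).T*D[v,u][:,None]
    return (X-c["t"])@c["R"],p
P,p=cloud("scene");P2,p2=cloud("top")
o=[cv2.resize(a[:,:,::-1],(400,400),interpolation=2) for a in(p[150:260,215:325],p2[170:260,240:330])]
cv2.imwrite("pics/g3.png",np.hstack(o))
E
```

```text
NOW cell x,y,z [ 18.1  -1.4 130.1] th 38.06 yaw 74.18 F cradle [ 0.1 -0.5 -1.5]
t 8.55 pos [ 0.5225 -0.1337  0.1415] F [ 0.5 -0.1 -1.5] grip 25.0 39.4
yaw 74.17 pitch 23.06 roll 0.02 q [ 0.07  0.47  0.36  1.99 -0.74  0.91  0.65]
d mm (tool) [-19.5  -1.5  35.3] rot deg [-0.24 -0.06  0.62]
```

View pics/g3.png

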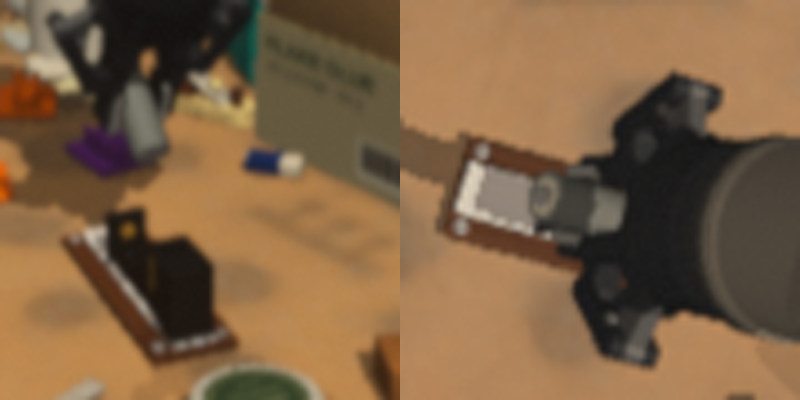

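The picture shows the cell held nub up over the cradle; the nub is at about (543,192) in the right crop, on the hook side. I'll descend part way and check the in-hand offset from this picture.

Emit:
drive_tool([
  {"claw":0.015,"dx":-0.0065,"dy":-0.0005,"dz":0.0118,"wx":-0.2,"wy":0,"wz":0.6},
  {"claw":0.015,"dx":-0.0065,"dy":-0.0005,"dz":0.0118,"wx":0,"wy":0,"wz":0},
  {"claw":0.015,"dx":-0.0065,"dy":-0.0005,"dz":0.0118,"wx":0,"wy":0,"wz":0},
  {"claw":0.015,"dx":0,"dy":0,"dz":0,"wx":0,"wy":0,"wz":0},
])

```text
t: 9.15
eef_pos: [0.5184, -0.139, 0.1]
tool_rot: [-0.121, 0.786, 0.585, 0.16]
contact_force: [-0.5, 0.2, -0.1]
gripper_width: 0.288
grasp_force: 39.4
```

```bash
python3 - <<'E'
from h import *
np.set_printoptions(precision=1,suppress=True)
X=AX(YAW);Y=np.array([-X[1],X[0],0])
q=ray("top",[(274.2,215)],.1504)[0]-C;print("nub end seen x,y",q@X*1e3,q@Y*1e3,"expected",18.1+26,-1.4)
# cell body points from depth at the hover, in the cell frame there (centre 18.1,-1.4,130.1, th 38)
th=np.radians(38.06);a=X*np.cos(th)+[0,0,np.sin(th)];n=-X*np.sin(th)+[0,0,np.cos(th)]
for nm in("top","scene"):
    f=np.load(nm+"3.npz");D=f["d"];p=f["p"];c=CAL[nm];hsv=cv2.cvtColor(p,cv2.COLOR_RGB2HSV)
    v,u=np.nonzero(D>0);Q=(np.c_[u,v,np.ones(len(u))]@np.linalg.inv(c["intrinsics"]).T*D[v,u][:,None]-c["t"])@c["R"]
    r=Q-(C+X*.0181-Y*.0014+[0,0,.1301]);L=np.c_[r@a,r@Y,r@n]*1e3
    k=(abs(L[:,0])<50)&(np.hypot(L[:,1],L[:,2])<15.5)&(abs(L[:,1])<11)
    L=L[k];print(nm,len(L),"axial",np.percentile(L[:,0],[0,3,10,90,97,100]),"y",np.percentile(L[:,1],[3,97]),"n",np.percentile(L[:,2],[5,50,95]))
    print(np.c_[L[L[:,0]>28]][:14] if nm=="top" else L[L[:,0]<-28][:14])
cellgoal(12,62,38)
E
```

```text
nub end seen x,y 39.25930764544678 0.3617236418561657 expected 44.1 -1.4
top 205 axial [-9.8 -5.   0.  34.5 36.7 39. ] y [-10.4  10.3] n [-4.7 11.  14.1]
[[ 33.   -9.6  -4.8]
 [ 34.4  -9.9   0.3]
 [ 32.3 -10.5   0.9]
 [ 32.4 -10.8   4.4]
 [ 33.1  -7.1  -7.1]
 [ 32.4  -7.6  -4.6]
 [ 33.9  -7.8   0.6]
 [ 33.6  -8.2   3.4]
 [ 34.6  -8.5   8.1]
 [ 32.6  -9.1   8.8]
 [ 32.7  -4.6 -10.2]
 [ 34.3  -4.9  -4.7]
 [ 33.9  -5.3  -1.9]
 [ 35.2  -5.6   3.1]]
scene 197 axial [-32.5 -31.3 -30.6  13.1  22.   29.5] y [-9.4 10.6] n [-4.7  9.8 14.1]
[[-28.6   0.8  14. ]
 [-28.7  -1.9  13.1]
 [-28.5  -4.8  11.8]
 [-28.2  -7.8  10.1]
 [-28.3   7.4  11. ]
 [-28.3   4.7  10. ]
 [-28.8   2.3   9.9]
 [-31.2   1.6  14.1]
 [-29.6  -2.4   9.7]
 [-31.3  -3.7  12.4]
 [-31.2  -6.5  11.2]
 [-29.9 -10.4   7.4]
 [-28.3   8.8   6.5]
 [-30.5   8.   10.4]]
NOW cell x,y,z [11.9  1.1 88.7] th 38.13 yaw 73.26 F cradle [ 0.   0.5 -0.1]
t 9.15 pos [ 0.5 -0.1  0.1] F [-0.5  0.2 -0.1] grip 24.6 39.4
yaw 73.31 pitch 23.13 roll -0.13 q [ 0.1  0.5  0.3  2.  -0.8  0.8  0.7]
d mm (tool) [-10.4   1.2  24.6] rot deg [-0.1 -0.1 -0.2]
```

Emit:
drive_tool([
  {"claw":0.015,"dx":-0.003,"dy":0.0006,"dz":0.008,"wx":0,"wy":0,"wz":0},
  {"claw":0.015,"dx":-0.003,"dy":0.0004,"dz":0.007,"wx":0,"wy":0,"wz":0},
  {"claw":0.015,"dx":-0.003,"dy":0,"dz":0.006,"wx":0,"wy":0,"wz":0},
  {"claw":0.015,"dx":-0.001,"dy":0,"dz":0.0035,"wx":0,"wy":0,"wz":0},
  {"claw":0.015,"dx":0,"dy":0,"dz":0,"wx":0,"wy":0,"wz":0},
  {"claw":0.015,"dx":0,"dy":0,"dz":0,"wx":0,"wy":0,"wz":0},
])

```text
t: 9.9
eef_pos: [0.5207, -0.1389, 0.0753]
tool_rot: [-0.119, 0.785, 0.586, 0.161]
contact_force: [1.4, -0.5, -1.3]
gripper_width: 0.293
grasp_force: 39.4
```

```bash
python3 - <<'E'
from h import *
cellgoal(6,60,38)
E
```

```text
NOW cell x,y,z [12.6 -1.1 63.9] th 38.13 yaw 73.45 F cradle [-0.1 -1.5 -1.3]
t 9.9 pos [ 0.5207 -0.1389  0.0753] F [ 1.4 -0.5 -1.3] grip 25.0 39.4
yaw 73.43 pitch 23.13 roll 0.06 q [ 0.13  0.58  0.3   2.02 -0.84  0.8   0.77]
d mm (tool) [-7.6 -1.1  1. ] rot deg [ 0.09 -0.13 -0.07]
```

Emit:
drive_tool([
  {"claw":0.015,"dx":-0.0015,"dy":0,"dz":0.0012,"wx":0,"wy":0,"wz":0},
  {"claw":0.015,"dx":-0.0015,"dy":0,"dz":0.001,"wx":0,"wy":0,"wz":0},
  {"claw":0.015,"dx":-0.0014,"dy":0,"dz":-0.0006,"wx":0,"wy":0,"wz":0},
  {"claw":0.015,"dx":-0.0014,"dy":0,"dz":-0.0006,"wx":0,"wy":0,"wz":0},
  {"claw":0.015,"dx":0,"dy":0,"dz":0,"wx":0,"wy":0,"wz":0},
  {"claw":0.015,"dx":0,"dy":0,"dz":0,"wx":0,"wy":0,"wz":0},
])

```text
t: 10.65
eef_pos: [0.5191, -0.1436, 0.0719]
tool_rot: [-0.12, 0.785, 0.586, 0.161]
contact_force: [-0.7, 0.2, -0.1]
gripper_width: 0.291
grasp_force: 39.4
```

```bash
python3 - <<'E'
from h import *
cellgoal(4,60,38)
E
```

```text
NOW cell x,y,z [ 7.7 -1.  60.5] th 38.13 yaw 73.43 F cradle [-0.   0.7 -0.1]
t 10.65 pos [ 0.5191 -0.1436  0.0719] F [-0.7  0.2 -0.1] grip 24.9 39.4
yaw 73.42 pitch 23.13 roll 0.04 q [ 0.14  0.58  0.3   2.02 -0.84  0.8   0.78]
d mm (tool) [-3.6 -1.  -0.9] rot deg [ 0.08 -0.13 -0.08]
```

Emit:
drive_tool([
  {"claw":0.015,"dx":-0.0009,"dy":-0.0007,"dz":-0.0004,"wx":0,"wy":0,"wz":0},
  {"claw":0.015,"dx":-0.0009,"dy":0,"dz":-0.0004,"wx":0,"wy":0,"wz":0},
  {"claw":0.015,"dx":-0.0009,"dy":0,"dz":-0.0004,"wx":0,"wy":0,"wz":0},
  {"claw":0.015,"dx":0,"dy":0,"dz":0,"wx":0,"wy":0,"wz":0},
  {"claw":0.015,"dx":0,"dy":0,"dz":0,"wx":0,"wy":0,"wz":0},
])

```text
t: 11.28
eef_pos: [0.5176, -0.1459, 0.0719]
tool_rot: [-0.12, 0.785, 0.586, 0.161]
contact_force: [-0.2, 1.3, 0.3]
gripper_width: 0.29
grasp_force: 39.4
```

```bash
python3 - <<'E'
from h import *
cellgoal(2,60,38)
E
```

```text
NOW cell x,y,z [ 5.  -0.2 60.6] th 38.15 yaw 73.45 F cradle [1.2 0.6 0.3]
t 11.28 pos [ 0.5176 -0.1459  0.0719] F [-0.2  1.3  0.3] grip 24.7 39.4
yaw 73.44 pitch 23.15 roll 0.03 q [ 0.15  0.58  0.3   2.02 -0.84  0.81  0.78]
d mm (tool) [-3.  -0.2 -0.7] rot deg [ 0.06 -0.15 -0.06]
```

Emit:
drive_tool([
  {"claw":0.015,"dx":-0.0009,"dy":0,"dz":-0.0004,"wx":0,"wy":0,"wz":0},
  {"claw":0.015,"dx":-0.0009,"dy":0,"dz":-0.0004,"wx":0,"wy":0,"wz":0},
  {"claw":0.015,"dx":0,"dy":0,"dz":0,"wx":0,"wy":0,"wz":0},
  {"claw":0.015,"dx":0,"dy":0,"dz":0,"wx":0,"wy":0,"wz":0},
])

```text
t: 11.78
eef_pos: [0.5171, -0.1477, 0.072]
tool_rot: [-0.12, 0.785, 0.586, 0.161]
contact_force: [1.4, 2.9, -0.6]
gripper_width: 0.293
grasp_force: 39.4
```

```bash
python3 - <<'E'
from h import *
cellgoal(0,60,38)
E
```

```text
NOW cell x,y,z [ 3.2 -0.2 60.7] th 38.16 yaw 73.45 F cradle [ 3.2 -0.5 -0.6]
t 11.78 pos [ 0.5171 -0.1477  0.072 ] F [ 1.4  2.9 -0.6] grip 25.0 39.4
yaw 73.44 pitch 23.16 roll 0.03 q [ 0.15  0.58  0.3   2.02 -0.84  0.81  0.78]
d mm (tool) [-3.2 -0.2 -0.6] rot deg [ 0.05 -0.16 -0.05]
```

Emit:
drive_tool([
  {"claw":0.015,"dx":-0.0009,"dy":0,"dz":-0.0004,"wx":0,"wy":0,"wz":0},
  {"claw":0.015,"dx":-0.0009,"dy":0,"dz":-0.0004,"wx":0,"wy":0,"wz":0},
  {"claw":0.015,"dx":-0.0009,"dy":0,"dz":-0.0004,"wx":0,"wy":0,"wz":0},
  {"claw":0.015,"dx":0,"dy":0,"dz":0,"wx":0,"wy":0,"wz":0},
  {"claw":0.015,"dx":0,"dy":0,"dz":0,"wx":0,"wy":0,"wz":0},
])

```text
t: 12.4
eef_pos: [0.5163, -0.1501, 0.0721]
tool_rot: [-0.12, 0.785, 0.586, 0.161]
contact_force: [2.1, 5.4, -0.6]
gripper_width: 0.288
grasp_force: 39.4
```

```bash
python3 - <<'E'
from h import *
cellgoal(-4.5,57,38)
E
```

```text
NOW cell x,y,z [ 0.7 -0.1 60.7] th 38.21 yaw 73.46 F cradle [ 5.8 -0.4 -0.6]
t 12.4 pos [ 0.5163 -0.1501  0.0721] F [ 2.1  5.4 -0.6] grip 24.6 39.4
yaw 73.46 pitch 23.21 roll 0.01 q [ 0.15  0.58  0.3   2.02 -0.83  0.81  0.79]
d mm (tool) [-6.2 -0.1  1.4] rot deg [ 0.03 -0.21 -0.04]
```

Emit:
drive_tool([
  {"claw":0.015,"dx":-0.0011,"dy":0,"dz":-0.0004,"wx":0,"wy":0,"wz":0},
  {"claw":0.015,"dx":-0.0011,"dy":0,"dz":-0.0004,"wx":0,"wy":0,"wz":0},
  {"claw":0.015,"dx":-0.0011,"dy":0,"dz":-0.0004,"wx":0,"wy":0,"wz":0},
  {"claw":0.015,"dx":-0.0011,"dy":0,"dz":-0.0004,"wx":0,"wy":0,"wz":0},
  {"claw":0.015,"dx":-0.0011,"dy":0,"dz":-0.0004,"wx":0,"wy":0,"wz":0},
  {"claw":0.015,"dx":0,"dy":0,"dz":0,"wx":0,"wy":0,"wz":0},
  {"claw":0.015,"dx":0,"dy":0,"dz":0,"wx":0,"wy":0,"wz":0},
], newtons=70)

```text
t: 13.28
eef_pos: [0.5151, -0.1541, 0.0721]
tool_rot: [-0.121, 0.785, 0.586, 0.162]
contact_force: [2.7, 9.5, 0.9]
gripper_width: 0.284
grasp_force: 68.7
```

```bash
python3 - <<'E'
from h import *
cellgoal(-8.7,60.1,38)
E
```

```text
NOW cell x,y,z [-3.5 -0.1 60.7] th 38.34 yaw 73.53 F cradle [9.9 0.1 0.9]
t 13.28 pos [ 0.5151 -0.1541  0.0721] F [2.7 9.5 0.9] grip 24.2 68.7
yaw 73.53 pitch 23.34 roll -0.01 q [ 0.16  0.59  0.3   2.02 -0.83  0.82  0.8 ]
d mm (tool) [-5.  -0.1 -1.5] rot deg [-0.02 -0.34  0.03]
```

Emit:
drive_tool([
  {"claw":0.015,"dx":-0.0011,"dy":0,"dz":-0.0004,"wx":0,"wy":0,"wz":0},
  {"claw":0.015,"dx":-0.0011,"dy":0,"dz":-0.0004,"wx":0,"wy":0,"wz":0},
  {"claw":0.015,"dx":-0.0011,"dy":0,"dz":-0.0004,"wx":0,"wy":-0.3,"wz":0},
  {"claw":0.015,"dx":-0.0011,"dy":0,"dz":-0.0004,"wx":0,"wy":0,"wz":0},
  {"claw":0.015,"dx":0,"dy":0,"dz":0,"wx":0,"wy":0,"wz":0},
  {"claw":0.015,"dx":0,"dy":0,"dz":0,"wx":0,"wy":0,"wz":0},
])

```text
t: 14.02
eef_pos: [0.5141, -0.1571, 0.072]
tool_rot: [-0.121, 0.784, 0.587, 0.161]
contact_force: [3.4, 12.9, 0.7]
gripper_width: 0.28
grasp_force: 68.8
```

```bash
python3 - <<'E'
from h import *
cellgoal(-8.7,60.1,38)
E
```

```text
NOW cell x,y,z [-6.6  0.  60.6] th 38.16 yaw 73.59 F cradle [13.3  0.4  0.7]
t 14.03 pos [ 0.5141 -0.1571  0.072 ] F [ 3.4 12.9  0.7] grip 23.9 68.8
yaw 73.61 pitch 23.16 roll -0.04 q [ 0.16  0.59  0.31  2.01 -0.83  0.82  0.8 ]
d mm (tool) [-2.1  0.  -0.3] rot deg [-0.08 -0.16  0.1 ]
```

Emit:
drive_tool([
  {"claw":0.015,"dx":-0.0011,"dy":0,"dz":-0.0004,"wx":0,"wy":0,"wz":0},
  {"claw":0.015,"dx":0.0002,"dy":0,"dz":0.0014,"wx":0,"wy":-2,"wz":0},
  {"claw":0.015,"dx":0.0002,"dy":0,"dz":0.0014,"wx":0,"wy":-2,"wz":0},
  {"claw":0.015,"dx":0.0002,"dy":0,"dz":0.0014,"wx":0,"wy":-2,"wz":0},
  {"claw":0.015,"dx":0.0002,"dy":0,"dz":0.0014,"wx":0,"wy":-2,"wz":0},
  {"claw":0.015,"dx":0.0002,"dy":0,"dz":0.0014,"wx":0,"wy":-2,"wz":0},
  {"claw":0.015,"dx":0,"dy":0,"dz":0,"wx":0,"wy":0,"wz":0},
  {"claw":0.015,"dx":0,"dy":0,"dz":0,"wx":0,"wy":0,"wz":0},
])

```text
t: 15.02
eef_pos: [0.5146, -0.1549, 0.0651]
tool_rot: [-0.069, 0.795, 0.595, 0.091]
contact_force: [3.8, 12.5, -0.6]
gripper_width: 0.282
grasp_force: 69.2
```

```bash
cat >> h.py <<'E'
def utarget(Ux,Uz,th):
    s,c=np.sin(np.radians(th)),np.cos(np.radians(th));cellgoal(Ux+33*c+13*s,Uz+33*s-13*c,th)
E
python3 - <<'E'
from h import *
utarget(-42,50,18)
E
```

```text
NOW cell x,y,z [-6.4  0.2 54.1] th 28.12 yaw 73.6 F cradle [13.1 -0.1 -0.6]
t 15.03 pos [ 0.5146 -0.1549  0.0651] F [ 3.8 12.5 -0.6] grip 24.1 69.2
yaw 73.62 pitch 13.12 roll -0.06 q [-0.    0.57  0.4   2.04 -0.71  0.71  0.63]
d mm (tool) [0.  0.2 7.2] rot deg [ -0.08 -10.12   0.12]
```

Emit:
drive_tool([
  {"claw":0.015,"dx":-0.0003,"dy":0.0001,"dz":0.0014,"wx":0,"wy":-2,"wz":0},
  {"claw":0.015,"dx":0,"dy":0.0001,"dz":0.0014,"wx":0,"wy":-2,"wz":0},
  {"claw":0.015,"dx":0,"dy":0,"dz":0.0014,"wx":0,"wy":-2,"wz":0},
  {"claw":0.015,"dx":0,"dy":0,"dz":0.0014,"wx":0,"wy":-2,"wz":0},
  {"claw":0.015,"dx":0,"dy":0,"dz":0.0014,"wx":0,"wy":-2,"wz":0},
  {"claw":0.015,"dx":0,"dy":0,"dz":0.0014,"wx":0,"wy":-2,"wz":0},
  {"claw":0.015,"dx":0,"dy":0,"dz":0,"wx":0,"wy":0,"wz":0},
  {"claw":0.015,"dx":0,"dy":0,"dz":0,"wx":0,"wy":0,"wz":0},
])

```text
t: 16.02
eef_pos: [0.5151, -0.1539, 0.0565]
tool_rot: [-0.006, 0.801, 0.599, 0.007]
contact_force: [1.5, 14.8, 1.1]
gripper_width: 0.284
grasp_force: 69.7
```

```bash
python3 - <<'E'
from h import *
utarget(-42.5,50,10)
p,d=read_camera("top");p2,d2=read_camera("scene")
o=[cv2.resize(a[:,:,::-1],(400,400),interpolation=2) for a in(p2[170:250,210:290],p[190:250,250:310])]
cv2.imwrite("pics/g4.png",np.hstack(o))
E
```

```text
NOW cell x,y,z [-7.5 -0.1 46.4] th 16.12 yaw 73.6 F cradle [14.6  2.7  1.1]
t 16.02 pos [ 0.5151 -0.1539  0.0565] F [ 1.5 14.8  1.1] grip 24.2 69.7
yaw 73.62 pitch 1.12 roll -0.07 q [-0.23  0.6   0.54  2.06 -0.56  0.63  0.41]
d mm (tool) [ 0.7 -0.1  4.1] rot deg [-0.07 -6.12  0.12]
```

View pics/g4.png

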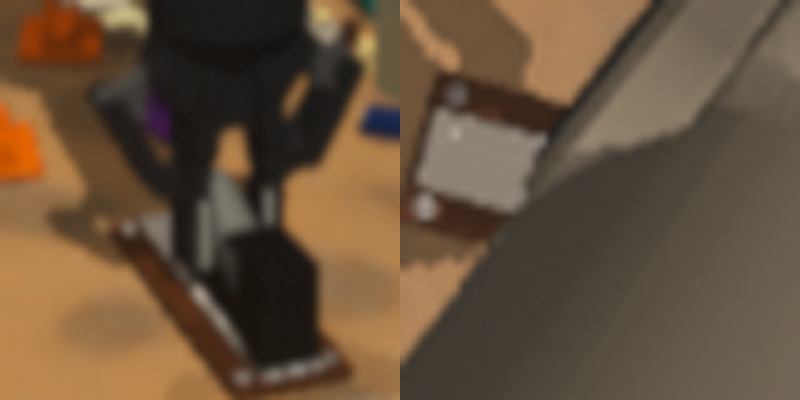

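The picture (left crop) shows the cell between the fingers, tucked under the hood edge at about (240,235). Force agrees with about 12.9 mm of spring travel. I'll keep rotating down.

Emit:
drive_tool([
  {"claw":0.015,"dx":0,"dy":0,"dz":0.0014,"wx":0,"wy":-2,"wz":0},
  {"claw":0.015,"dx":0.0001,"dy":0,"dz":0.0014,"wx":0,"wy":-2,"wz":0},
  {"claw":0.015,"dx":0.0001,"dy":0,"dz":0.0014,"wx":0,"wy":-2,"wz":0},
  {"claw":0.015,"dx":0,"dy":0,"dz":0,"wx":0,"wy":0,"wz":0},
  {"claw":0.015,"dx":0,"dy":0,"dz":0,"wx":0,"wy":0,"wz":0},
])

```text
t: 16.75
eef_pos: [0.5154, -0.1539, 0.0521]
tool_rot: [0.025, 0.8, 0.599, -0.034]
contact_force: [2.2, 14.7, 0.8]
gripper_width: 0.282
grasp_force: 69.9
```

```bash
python3 - <<'E'
from h import *
utarget(-42.5,50,4)
E
```

```text
NOW cell x,y,z [-8.4 -0.3 42.6] th 10.1 yaw 73.6 F cradle [14.7  2.   0.8]
t 16.75 pos [ 0.5154 -0.1539  0.0521] F [ 2.2 14.7  0.8] grip 24.0 69.9
yaw 73.61 pitch -4.9 roll -0.05 q [-0.35  0.64  0.62  2.06 -0.49  0.61  0.3 ]
d mm (tool) [ 1.  -0.3  3.9] rot deg [-0.03 -6.1   0.11]
```

Emit:
drive_tool([
  {"claw":0.015,"dx":0.0003,"dy":-0.0001,"dz":0.0013,"wx":0,"wy":-2,"wz":0},
  {"claw":0.015,"dx":0.0002,"dy":-0.0001,"dz":0.0013,"wx":0,"wy":-2,"wz":0},
  {"claw":0.015,"dx":0.0002,"dy":0,"dz":0.0013,"wx":0,"wy":-2,"wz":0},
  {"claw":0.015,"dx":0,"dy":0,"dz":0,"wx":0,"wy":0,"wz":0},
  {"claw":0.015,"dx":0,"dy":0,"dz":0,"wx":0,"wy":0,"wz":0},
])

```text
t: 17.38
eef_pos: [0.5156, -0.1537, 0.0479]
tool_rot: [0.057, 0.797, 0.596, -0.076]
contact_force: [1.8, 16.0, -0.9]
gripper_width: 0.284
grasp_force: 69.9
```

```bash
python3 - <<'E'
from h import *
utarget(-42.2,49.4,0)
E
```

```text
NOW cell x,y,z [-9.1 -0.4 39.1] th 4.1 yaw 73.6 F cradle [15.9  2.9 -0.9]
t 17.38 pos [ 0.5156 -0.1537  0.0479] F [ 1.8 16.  -0.9] grip 24.3 69.9
yaw 73.61 pitch -10.9 roll -0.02 q [-0.46  0.69  0.7   2.06 -0.43  0.6   0.21]
d mm (tool) [ 1.1 -0.4  3.1] rot deg [ 0.01 -4.1   0.1 ]
```

Emit:
drive_tool([
  {"claw":0.015,"dx":0.0008,"dy":-0.0003,"dz":0.0013,"wx":0,"wy":-1.4,"wz":0},
  {"claw":0.015,"dx":0.0006,"dy":-0.0002,"dz":0.001,"wx":0,"wy":-1.4,"wz":0},
  {"claw":0.015,"dx":0.0005,"dy":0,"dz":0.0008,"wx":0,"wy":-1.3,"wz":0},
  {"claw":0.015,"dx":0,"dy":0,"dz":0,"wx":0,"wy":0,"wz":0},
  {"claw":0.015,"dx":0,"dy":0,"dz":0,"wx":0,"wy":0,"wz":0},
])

```text
t: 18.0
eef_pos: [0.5163, -0.1529, 0.0447]
tool_rot: [0.079, 0.794, 0.594, -0.104]
contact_force: [2.5, 14.3, 0.8]
gripper_width: 0.278
grasp_force: 70.3
```

```bash
python3 - <<'E'
from h import *
cellgoal(-2.2,36,0)
E
```

```text
NOW cell x,y,z [-8.8 -0.9 36.5] th -0.01 yaw 73.59 F cradle [14.5  1.7  0.8]
t 18.0 pos [ 0.5163 -0.1529  0.0447] F [ 2.5 14.3  0.8] grip 23.7 70.3
yaw 73.57 pitch -15.01 roll 0.1 q [-0.53  0.73  0.76  2.06 -0.4   0.59  0.15]
d mm (tool) [ 6.5 -0.9 -1.2] rot deg [0.12 0.01 0.07]
```

Emit:
drive_tool([
  {"claw":0.015,"dx":0.001,"dy":-0.0002,"dz":-0.0003,"wx":0,"wy":0,"wz":0},
  {"claw":0.015,"dx":0.001,"dy":-0.0002,"dz":-0.0002,"wx":0,"wy":0,"wz":0},
  {"claw":0.015,"dx":0.001,"dy":0,"dz":-0.0002,"wx":0,"wy":0,"wz":0},
  {"claw":0.015,"dx":0.001,"dy":0,"dz":-0.0002,"wx":0,"wy":0,"wz":0},
  {"claw":0.015,"dx":0.0005,"dy":0,"dz":0,"wx":0,"wy":0,"wz":0},
  {"claw":0.015,"dx":0,"dy":0,"dz":0,"wx":0,"wy":0,"wz":0},
  {"claw":0.015,"dx":0,"dy":0,"dz":0,"wx":0,"wy":0,"wz":0},
])

```text
t: 18.88
eef_pos: [0.5173, -0.1495, 0.0447]
tool_rot: [0.08, 0.794, 0.593, -0.104]
contact_force: [2.2, 11.3, 0.5]
gripper_width: 0.281
grasp_force: 70.2
```

```bash
python3 - <<'E'
from h import *
cellgoal(-2.2,36,0)
E
```

```text
NOW cell x,y,z [-5.3 -0.9 36.5] th -0.06 yaw 73.56 F cradle [11.4  1.1  0.5]
t 18.88 pos [ 0.5173 -0.1495  0.0447] F [ 2.2 11.3  0.5] grip 24.0 70.2
yaw 73.51 pitch -15.06 roll 0.16 q [-0.54  0.73  0.76  2.06 -0.4   0.6   0.14]
d mm (tool) [ 3.1 -0.8 -0.3] rot deg [0.17 0.06 0.01]
```

Emit:
drive_tool([
  {"claw":0.015,"dx":0.001,"dy":-0.0003,"dz":-0.0002,"wx":0,"wy":0,"wz":0},
  {"claw":0.015,"dx":0.001,"dy":0,"dz":-0.0002,"wx":0,"wy":0,"wz":0},
  {"claw":0.015,"dx":0.0008,"dy":0,"dz":0,"wx":0,"wy":0,"wz":0},
  {"claw":0.015,"dx":0,"dy":0,"dz":0,"wx":0,"wy":0,"wz":0},
  {"claw":0.015,"dx":0,"dy":0,"dz":0,"wx":0,"wy":0,"wz":0},
])

```text
t: 19.5
eef_pos: [0.5178, -0.1476, 0.0447]
tool_rot: [0.08, 0.794, 0.593, -0.104]
contact_force: [2.3, 9.0, 1.6]
gripper_width: 0.285
grasp_force: 70.0
```

```bash
python3 - <<'E'
from h import *
cellgoal(-2.2,36,0)
E
```

```text
NOW cell x,y,z [-3.2 -0.9 36.4] th -0.11 yaw 73.54 F cradle [9.2 0.4 1.6]
t 19.5 pos [ 0.5178 -0.1476  0.0447] F [2.3 9.  1.6] grip 24.3 70.0
yaw 73.48 pitch -15.11 roll 0.2 q [-0.54  0.74  0.76  2.06 -0.4   0.6   0.14]
d mm (tool) [ 1.1 -0.8  0.1] rot deg [ 0.2   0.11 -0.02]
```

Emit:
drive_tool([
  {"claw":0.015,"dx":0.0008,"dy":0,"dz":-0.0001,"wx":0,"wy":0,"wz":0},
  {"claw":0.015,"dx":0.0007,"dy":0,"dz":0,"wx":0,"wy":0,"wz":0},
  {"claw":0.015,"dx":0.0007,"dy":0,"dz":0,"wx":0,"wy":0,"wz":0},
  {"claw":0.015,"dx":0,"dy":0,"dz":0,"wx":0,"wy":0,"wz":0},
  {"claw":0.015,"dx":0,"dy":0,"dz":0,"wx":0,"wy":0,"wz":0},
])

```text
t: 20.12
eef_pos: [0.5182, -0.1462, 0.0445]
tool_rot: [0.08, 0.794, 0.593, -0.105]
contact_force: [2.1, 8.2, 4.5]
gripper_width: 0.28
grasp_force: 70.2
```

```bash
python3 - <<'E'
from h import *
cellgoal(-2.2,36,0)
E
```

```text
NOW cell x,y,z [-1.9 -0.9 36.3] th -0.15 yaw 73.5 F cradle [8.4 0.3 4.5]
t 20.12 pos [ 0.5182 -0.1462  0.0445] F [2.1 8.2 4.5] grip 23.9 70.2
yaw 73.45 pitch -15.15 roll 0.21 q [-0.55  0.74  0.76  2.06 -0.4   0.6   0.13]
d mm (tool) [-0.3 -0.8  0.4] rot deg [ 0.2   0.15 -0.05]
```

Emit:
drive_tool([
  {"claw":0.015,"dx":0.0006,"dy":0,"dz":-0.0003,"wx":0,"wy":0,"wz":0},
  {"claw":0.015,"dx":0.0006,"dy":0,"dz":-0.0003,"wx":0,"wy":0,"wz":0},
  {"claw":0.015,"dx":0,"dy":0,"dz":0,"wx":0,"wy":0,"wz":0},
  {"claw":0.015,"dx":0,"dy":0,"dz":0,"wx":0,"wy":0,"wz":0},
])

```text
t: 20.62
eef_pos: [0.5186, -0.1451, 0.0446]
tool_rot: [0.08, 0.794, 0.593, -0.105]
contact_force: [2.2, 7.2, 0.8]
gripper_width: 0.285
grasp_force: 70.0
```

```bash
python3 - <<'E'
from h import *
cellgoal(-2.2,36,0)
E
```

```text
NOW cell x,y,z [-0.6 -0.9 36.4] th -0.16 yaw 73.5 F cradle [ 7.5 -0.1  0.8]
t 20.62 pos [ 0.5186 -0.1451  0.0446] F [2.2 7.2 0.8] grip 24.3 70.0
yaw 73.44 pitch -15.16 roll 0.22 q [-0.55  0.74  0.76  2.06 -0.4   0.6   0.13]
d mm (tool) [-1.4 -0.9  0.8] rot deg [ 0.21  0.16 -0.05]
```

Emit:
drive_tool([
  {"claw":0.015,"dx":0.0006,"dy":0,"dz":-0.0001,"wx":0,"wy":0,"wz":0},
  {"claw":0.015,"dx":0.0006,"dy":0,"dz":-0.0001,"wx":0,"wy":0,"wz":0},
  {"claw":0.015,"dx":0,"dy":0,"dz":0,"wx":0,"wy":0,"wz":0},
  {"claw":0.015,"dx":0,"dy":0,"dz":0,"wx":0,"wy":0,"wz":0},
])

```text
t: 21.12
eef_pos: [0.5186, -0.145, 0.0446]
tool_rot: [0.081, 0.795, 0.593, -0.105]
contact_force: [4.0, 4.2, 1.2]
gripper_width: 0.285
grasp_force: 69.9
```

```bash
python3 - <<'E'
from h import *
cellgoal(-2.2,36,0)
E
```

```text
NOW cell x,y,z [-0.6 -0.8 36.4] th -0.24 yaw 73.45 F cradle [ 5.2 -2.7  1.2]
t 21.12 pos [ 0.5186 -0.145   0.0446] F [4.  4.2 1.2] grip 24.3 69.9
yaw 73.39 pitch -15.24 roll 0.23 q [-0.55  0.74  0.76  2.06 -0.4   0.6   0.13]
d mm (tool) [-1.5 -0.8  0.8] rot deg [ 0.21  0.24 -0.1 ]
```

Emit:
drive_tool([
  {"claw":0.015,"dx":0.0006,"dy":0.0002,"dz":0,"wx":0,"wy":0,"wz":0},
  {"claw":0.015,"dx":0.0004,"dy":0.0002,"dz":0,"wx":0,"wy":0,"wz":0},
  {"claw":0.015,"dx":0,"dy":0,"dz":0,"wx":0,"wy":0,"wz":0},
  {"claw":0.015,"dx":0,"dy":0,"dz":0,"wx":0,"wy":0,"wz":0},
], newtons=20)

```text
t: 21.62
eef_pos: [0.5184, -0.1449, 0.0444]
tool_rot: [0.081, 0.795, 0.592, -0.106]
contact_force: [5.6, -0.0, 5.4]
gripper_width: 0.28
grasp_force: 70.1
```

```bash
python3 - <<'E'
from h import *
cellgoal(-2.2,36,0)
E
```

```text
NOW cell x,y,z [-0.6 -0.7 36.2] th -0.3 yaw 73.39 F cradle [ 1.6 -5.4  5.4]
t 21.62 pos [ 0.5184 -0.1449  0.0444] F [ 5.6 -0.   5.4] grip 23.9 70.1
yaw 73.35 pitch -15.3 roll 0.18 q [-0.55  0.74  0.76  2.06 -0.4   0.6   0.13]
d mm (tool) [-1.6 -0.6  0.6] rot deg [ 0.15  0.3  -0.15]
```

Emit:
drive_tool([
  {"claw":0.024,"dx":0,"dy":0,"dz":0,"wx":0,"wy":0,"wz":0},
  {"claw":0.025,"dx":0,"dy":0,"dz":0,"wx":0,"wy":0,"wz":0},
  {"claw":0.026,"dx":0,"dy":0,"dz":0,"wx":0,"wy":0,"wz":0},
  {"claw":0.028,"dx":0,"dy":0,"dz":0,"wx":0,"wy":0,"wz":0},
  {"claw":0.031,"dx":0,"dy":0,"dz":0,"wx":0,"wy":0,"wz":0},
  {"claw":0.036,"dx":0,"dy":0,"dz":0,"wx":0,"wy":0,"wz":0},
  {"claw":0.04,"dx":0,"dy":0,"dz":0,"wx":0,"wy":0,"wz":0},
  {"claw":0.04,"dx":0,"dy":0,"dz":0,"wx":0,"wy":0,"wz":0},
], newtons=20)

```text
t: 22.62
eef_pos: [0.5169, -0.1441, 0.0437]
tool_rot: [0.079, 0.795, 0.592, -0.107]
contact_force: [-0.2, -0.2, -0.2]
gripper_width: 0.466
grasp_force: 0.0
```

```bash
python3 - <<'E'
from h import *
cellgoal(-2.2,36,0)
E
```

```text
NOW cell x,y,z [-0.2  1.1 35.5] th -0.28 yaw 73.39 F cradle [-0.2  0.1 -0.2]
t 22.62 pos [ 0.5169 -0.1441  0.0437] F [-0.2 -0.2 -0.2] grip 39.8 0.0
yaw 73.39 pitch -15.28 roll -0.01 q [-0.55  0.74  0.76  2.06 -0.4   0.6   0.13]
d mm (tool) [-2.1  1.  -0. ] rot deg [-0.04  0.28 -0.1 ]
```

Emit:
drive_tool([
  {"claw":0.044,"dx":0,"dy":0,"dz":-0.005,"wx":0,"wy":0,"wz":0},
  {"claw":0.048,"dx":0,"dy":0,"dz":-0.01,"wx":0,"wy":0,"wz":0},
  {"claw":0.05,"dx":0,"dy":0,"dz":-0.02,"wx":0,"wy":0,"wz":0},
  {"claw":0.05,"dx":0,"dy":0,"dz":-0.03,"wx":0,"wy":0,"wz":0},
  {"claw":0.05,"dx":0,"dy":0,"dz":-0.04,"wx":0,"wy":0,"wz":0},
  {"claw":0.05,"dx":0.04,"dy":0,"dz":-0.04,"wx":0,"wy":0,"wz":0},
  {"claw":0.05,"dx":0.05,"dy":0,"dz":-0.02,"wx":0,"wy":0,"wz":0},
  {"claw":0.05,"dx":0.05,"dy":0,"dz":-0.01,"wx":0,"wy":0,"wz":0},
  {"claw":0.05,"dx":0.05,"dy":0,"dz":-0.01,"wx":0,"wy":0,"wz":0},
  {"claw":0.05,"dx":0.05,"dy":0,"dz":-0.01,"wx":0,"wy":0,"wz":0},
  {"claw":0.05,"dx":0,"dy":0,"dz":0,"wx":0,"wy":0,"wz":0},
])

```text
t: 24.0
eef_pos: [0.5989, 0.133, 0.1682]
tool_rot: [0.08, 0.792, 0.596, -0.105]
contact_force: [-0.4, 0.5, -1.2]
gripper_width: 0.585
grasp_force: 0.0
```

```bash
python3 - <<'E'
from h import *
np.set_printoptions(precision=1,suppress=True)
o=get_obs();print(o["eef_pos"],o["contact_force"])
X=AX(YAW);Y=np.array([-X[1],X[0],0]);im=[]
for n in("top","scene"):
    p,D=read_camera(n);c=CAL[n]
    im.append(cv2.resize((p[190:250,245:325] if n=="top" else p[190:250,215:295])[:,:,::-1],(400,300),interpolation=2))
    v,u=np.nonzero(D>0);Q=(np.c_[u,v,np.ones(len(u))]@np.linalg.inv(c["intrinsics"]).T*D[v,u][:,None]-c["t"])@c["R"]-C
    L=np.c_[Q@X,Q@Y,Q[:,2]]*1e3
    k=(abs(L[:,1])<4)&(L[:,0]>-35)&(L[:,0]<50);q=L[k];b=np.round(q[:,0]/5)
    print(n,[(int(5*i),float(np.median(q[b==i,2]).round(1))) for i in np.unique(b)])
    k=(L[:,0]>-25)&(L[:,0]<25)&(L[:,2]>33)&(L[:,2]<60)&(abs(L[:,1])<20);print("y range",np.percentile(L[k,1],[3,97]))
cv2.imwrite("pics/end.png",np.hstack(im))
E
```

```text
[0.6 0.1 0.2] [-0.4  0.5 -1.2]
top [(-35, 61.9), (-30, 49.4), (-25, 49.6), (-20, 48.1), (-15, 48.0), (-10, 49.1), (-5, 48.2), (0, 48.2), (5, 47.5), (10, 50.4), (15, 48.1), (20, 49.5), (25, 46.9), (30, 47.6), (35, 45.5), (40, 47.4), (45, 12.4), (50, 7.4)]
y range [-11.5  12.4]
scene [(-35, 62.6), (-30, -391.3), (-25, -417.0), (-5, 49.3), (0, 49.0), (5, 48.5), (10, 48.4), (15, 48.6), (20, 49.4), (25, 48.2), (30, 49.6), (35, 48.3), (40, 46.7), (45, 47.6)]
y range [-6.6 12.3]
```

View pics/end.png

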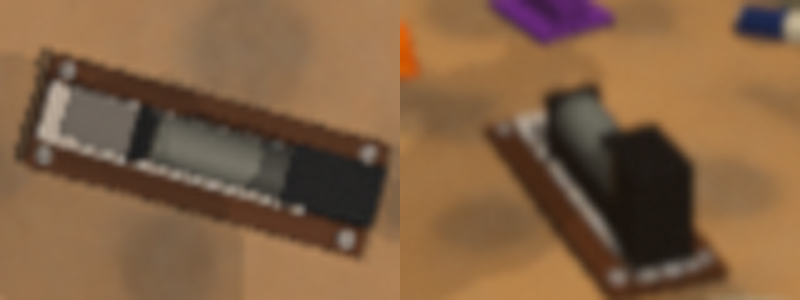

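The picture shows the cell lying level between the hook post (about (143,130) in the left crop) and the hood (about (335,185)). Its top line reads about 49 mm along its length, as it should when seated, and the gripper is clear. I'll hand it in.

```bash
python3 -c "
from station import *
print(hand_in())"
```

```text
the job is handed in; nothing more can be done
None
```

The cell is in the cradle, flat end under the hood and nub behind the hook, level in the last pictures and released; the job was handed in at about 24 s, and no verdict was returned.

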